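# Present an offset lever over its clamped shaft

### The job

First swing the fixture's forked clamp fully down over the flange of the stub shaft. Then grip the offset lever by its balance point, lift it and hold it level and still above the fixture, touching nothing but the gripper, its underside a few centimetres above the top of the shaft, with its bore straight over the shaft and its eye above the rest post, ready to be fitted. Finish while still holding it there, and leave the other things on the bench where they are.

Things in the scene. Friction and masses are not known exactly. Their poses are not given: they have to be found in the camera images.
- lever: loose steel offset lever, 0.4 kg, 161 mm long, upright beyond the fixture: hub 40 mm dia, 30 high, bore 20; straight arm 14 wide (y -7 to +7), x -25 to +43, underside 12 and top 28 mm above the lever's underside; bend; eye boss 22 dia, 30 high. Origin on underside level, below the balance point, which is in the arm 45 mm from the bore. x: along arm, hub to eye; z up. Grip across the arm (along y)
- lever_bore (a point): centre of the lever's bore at the underside of the hub; in the lever's frame (-45, -7, 0) mm
- lever_eye (a point): centre of the lever's eye boss at its underside; in the lever's frame (85, 16, 0) mm
- fixture: fixture fixed to the bench: light grey plate 228 x 76 mm, 14 high (x -128 to +100, y -38 to +38), with the hinged clamp at its -x end, an upright stub shaft, and a short rest post near +x. Origin on the bench surface; x runs from shaft to rest post, z up. With the lever's origin straight above this one and x axes agreeing, bore is above shaft and eye above rest post
- shaft_top (a point): centre of the top of the upright stub shaft, steel, 12 mm diameter, top 58 mm above the bench; it stands on a round flange (38 mm diameter, top 24 mm above the bench). In the fixture's frame (-45, -7, 58) mm
- rest_top (a point): centre of the top of the rest post (18 mm diameter), 32 mm above the bench; in the fixture's frame (85, 16, 32) mm
- clamp_hinge (a point): point on the clamp's hinge axis, midway across the clamp, 28 mm above the bench; in the fixture's frame (-107, -7, 28) mm. The axis runs along the fixture's y
- clamp (a joint): angle of the forked clamp, rad: 0 = fully down on the flange, shaft in its slot (hard stop); grows as it swings up, to 1.2. Steel strap reaching 80 mm from the hinge axis towards the fixture's +x, 40 wide, 8 thick (top 32 mm above the bench when down), open slot 15 wide from 54 mm to the end. Stiff hinge, stays where left; pushing down from above with 2 to 6 N closes it
- clamp_pad (a point): point on the strap's upper face, mid-width, 22 mm from the hinge axis: the place to press (40 mm from the shaft's axis); moves with the clamp
- trafo: bystander: small transformer, 26 x 30 x 26 mm, loose; origin at the centre of its underside
- cap_big: bystander: standing dark capacitor, 18 mm diameter, 32 mm high, loose; origin at the centre of its underside
- heatsink: bystander: black finned heat sink, 24 x 32 x 18 mm, loose; origin at the centre of its underside
Mind the look-alikes: they are no part of the job. Several things have the shape of the lever; the one meant has the colours described above.

How it is judged (in metres and radians):
On the way, in this order (a step that is already met when the one before it is completed fails the run):
1. the clamp is fully down while the lever still lies on the bench (value of joint clamp below 0.06 rad and height (world z) of lever below 0.015 m), for 0.2 s.
2. the lever is lifted in the gripper (height (world z) of lever above 0.04 m and contact force between the fingers and lever above 1 N), for 0.2 s.
At the end, for the whole second after the job is handed in: Clamp down (under 0.06 rad); gripper holds the lever within 20 mm of its balance point, level within 0.1 rad, at rest, underside 10 to 80 mm above the shaft top, clear of the fixture, bore within 10 mm over the shaft, eye within 20 mm over the rest post (value of joint clamp below 0.06 rad and horizontal distance between lever_bore and shaft_top below 0.01 m and horizontal distance between lever_eye and rest_top below 0.02 m and height (world z) of lever_bore between 0.068 and 0.138 m and angle between lever's own z axis and vertical below 0.1 rad and x of the grasp point in the frame of lever between -0.02 and 0.02 m and contact force between the fingers and lever above 1 N and contact force between lever and fixture below 0.1 N and linear speed of lever below 0.03 m/s); the arm keeps its last pose, push and grip.
It fails at once if a bystander is moved more than 30 mm (distance of any of trafo, cap_big, heatsink from where it was at the start of the episode above 0.03 m).
It also fails if it takes over 51 s, if anything falls off the work surface, if the arm or the gripper's body presses on something with over 40 N, if the wrist force passes 120 N, or if a joint passes its speed limit or range.

### The arm

A 6-joint arm with a two-finger parallel gripper is mounted at the origin on a cart in front of the work surface, level with it; the furniture and walls round the work are solid. World frame = base frame: x ahead of the robot, y to its left, z up, the work surface at z = 0. Lengths are in mm, angles in rad, forces in N, time in s.
With the tool pointing down it reaches from about 300 to 775 mm from the base axis. Payload 14.6 kg.
Tool frame: the origin (TCP) lies on the mounting face of the last link; the fingertips stand 199 mm ahead of it and the grasp point (between the pads) lies 180 mm ahead of it; z points along the fingers, y is the line along which they close (so a half turn about z gives the same grasp; the last joint's range is limited). The gripper opens to 94 mm and grips with 3 to 60 N. Pads are 16 mm wide; open, the fingers measure 119 mm over their backs; the gripper's body (75 mm by 177 mm) begins 78 mm behind the grasp point.
Start: joints at [1.132, 0.3, 1.521, -0, 1.321, -0.067], TCP at [199.808, 512.413, 404.646] pointing down, gripper open.
Joint ranges: [-3.03, 3.03], [-0.79, 2.21], [0.23, 2.52], [-1.04, 4.18], [0, 3.07], [-2.55, 2.55]. Speed limits (rad/s): [2.22, 2.22, 2.57, 3.14, 3.14, 3.14].

### API

Orientations are given as [roll, pitch, yaw] about the fixed x, y, z axes, in that order (R = Rz(yaw) Ry(pitch) Rx(roll)).
In Python, from cell import manip gives the robot as it stands. The module is installed in compiled form; this text tells all that it offers.
- The arm moves only by the shell command python3 -m creep 'ROWS' [FORCE]. ROWS is a JSON object of lists of equal length, an entry for each row: "slide": the shift along the world's x, y, z in cm, a list of three; "turn": the turn about the world's z in rad; "claw": the opening, from 0 (shut) to 1 (fully open). A call has 1 to 8 rows; each row shifts and turns the commanded pose from where the row before left it; what a row does not reach is not made up. A row lasts 1/8 s, in which the tool goes at most 62.5 mm and 10.7 degrees, less where a joint would pass 70% of its speed; a pose out of reach is approached as far as the arm can. A call with a gripper value outside its range is refused whole. The fingers move at their own pace and stop on an object; FORCE is the grip in N (left out, the last holds). Time passes only in rows, so rows that do not move let the fingers close. It gives the time, the measured TCP pose, the force, the opening and the grip force at its end, in the units of the state.
- manip.read_state(): the state, without advancing time (a new reading comes with each control period).
- manip.camera(name): name is "scene" or "top" or "wrist"; returns (picture, depth): 420x560x3 uint8, red, green, blue; 420x560 float32, mm along the optical axis (not along the pixel's ray), 0 where there is no reading.
- manip.calibration(name): a dict with "intrinsics" (3x3 intrinsics, pixels), "k1" (the pictures are not rectified: a ray, as slopes to the right and down, at radius r is drawn at 1 + k1 r^2 times it, then the intrinsics apply), "pose" (4x4, takes a point from camera to world coordinates). Camera axes: x right, y up, looking along -z (the intrinsics and any distortion apply to the point x, -y, -z); pixel columns grow to the right and rows downward; lengths in mm; the calibration is good to about 2 mm. A picture is of the moment at which its call begins: read the wrist's pose just before it. calibration takes no time and is no camera call; for the wrist camera it gives the pose at the moment of the call.
- manip.sign_off(): hands the job in; it is judged then, once.
Trained networks look in the newest picture that a camera, given by its name, has taken for a name from the list of things; names that differ only in an ending like _2 or _b are one class to them, and where a whole thing is asked for, a point or a joint stands for the part that bears it (a point fixed in the world has none). Each returns a list of dicts, best first, with "score" (0 to 1); they miss things now and then, are a little off and sometimes report something else, mostly with a low value. They report only what shows in the picture. A call takes as long as a camera call. They do not tell look-alikes from the thing itself.
- manip.cut_out(query, camera): "mask" (420x560 bool, what is visible of it) and "position" ([column, row] in pixels, amid what is visible of it).
The state is a dict: "clock": time; "joints": joint angles; "qd": joint speeds; "effort": joint torques, N m; "eef_pos": TCP position; "eef_rot": TCP orientation; "wrist_force": force on the tool from outside, world axes, zero at the start; "moment": the same for the moment, N m; "finger_gap": finger opening in mm; "finger_force": force on a finger pad.
Only numpy, scipy, OpenCV 4.12 (cv2) and the standard library are available. Lean on these libraries where they do the work, as an engineer would, in place of code of your own. Each camera call takes 0.05 s, during which the arm holds its last target. There are 200 camera calls.

## Working session

There is one attempt and no reset: what is moved stays moved. The work goes in short steps, Python scripts to look and compute and a shell command to move; the robot and the scene stay as the last step left them, time stands still between calls to the robot, and variables do not carry over. Pictures are saved under pics/ and viewed, at most 10 in all, crops included, and the job is handed in when it is done.

```bash
mkdir -p pics
cat > h.py <<'E'
import numpy as np, cv2
from cell import manip
def px2w(cam,uv,depth=None,z=None,cal=None):
    c=cal or manip.calibration(cam); K=np.array(c["intrinsics"]);T=np.array(c["pose"])
    uv=np.atleast_2d(np.array(uv,float))
    n=cv2.undistortPoints(uv.reshape(-1,1,2),K,np.array([c["k1"],0,0,0.])).reshape(-1,2)
    d=np.c_[n[:,0],-n[:,1],-np.ones(len(n))]
    if depth is not None:
        p=d*np.asarray(depth).reshape(-1,1); return p@T[:3,:3].T+T[:3,3]
    w=d@T[:3,:3].T; return T[:3,3]+w*((z-T[2,3])/w[:,2])[:,None]
def cloud(cam,mask,dep,cal=None):
    v,u=np.nonzero(mask&(dep>0)); return px2w(cam,np.c_[u,v],depth=dep[v,u],cal=cal),np.c_[u,v]
def save(name,im): cv2.imwrite("pics/"+name,im[:,:,::-1])
E
python3 - <<'E'
from h import *
for c in ("top","scene"):
    im,d=manip.camera(c); save(c+"0.png",im); np.save(c+"0.npy",d)
    for q in ("lever","fixture","clamp","trafo","cap_big","heatsink"):
        for r in manip.cut_out(q,c)[:5]:
            P,_=cloud(c,r["mask"],d)
            print(c,q,round(r["score"],2),np.round(r["position"]),r["mask"].sum(),np.round(np.median(P,0)) if len(P) else None)
s=manip.read_state();print(s["clock"],s["eef_pos"],s["eef_rot"],s["wrist_force"])
E
```

```text
top lever 0.66 [235. 299.] 1041 [319. 272.  28.]
top lever 0.56 [293. 133.] 940 [630. 162.  28.]
top fixture 0.69 [291. 207.] 4791 [495. 166.  15.]
top fixture 0.16 [388. 175.] 94 [551.  -8.  32.]
top clamp 0.68 [257. 213.] 847 [487. 230.  50.]
top trafo 0.61 [208. 193.] 174 [524. 321.  25.]
top heatsink 0.66 [380. 207.] 219 [493.  -1.  15.]
scene lever 0.71 [333. 226.] 601 [620. 151.  28.]
scene lever 0.61 [178. 255.] 786 [314. 262.  28.]
scene fixture 0.92 [285. 256.] 2937 [485. 147.  15.]
scene clamp 0.73 [261. 223.] 159 [475. 209.  59.]
scene trafo 0.64 [249. 217.] 146 [520. 314.  20.]
scene cap_big 0.66 [364. 280.] 169 [548. -17.  21.]
scene heatsink 0.83 [336. 292.] 335 [488.  -6.  17.]
0.7 [199.79320799 512.41233761 404.6371947 ] [-3.14156282e+00  9.18273010e-06  2.76979026e+00] [-0.26381473 -0.41054943  0.25595013]
```

```bash
python3 -c "
import cv2
a=cv2.imread('pics/top0.png')[80:350,150:450];cv2.imwrite('pics/top0c.png',cv2.resize(a,None,fx=2,fy=2,interpolation=2))"
```

```text
(no output)
```

View pics/top0c.png

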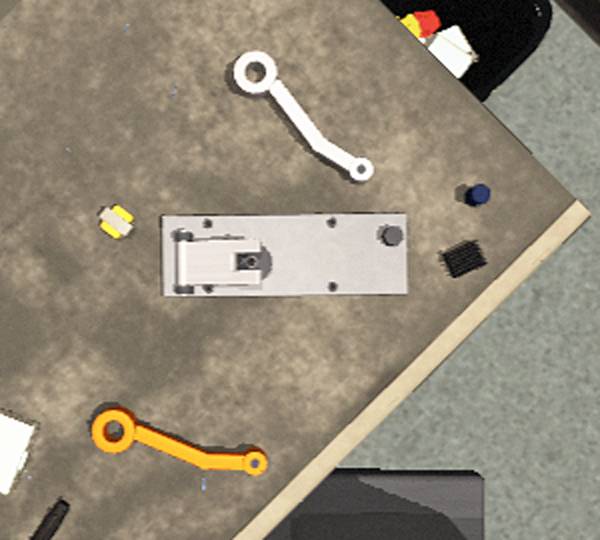

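View pics/scene0.png

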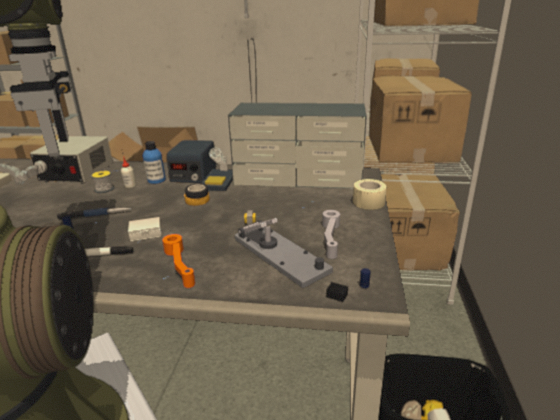

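The wanted steel lever is the light grey one beyond the fixture: hub at about pixel (277,116), eye at (330,164) in the top picture. The orange one is the look-alike. The plate spans about (231,187)-(353,228), with the raised clamp at its left end, so fixture x points along world -y.

```bash
cat >> h.py <<'E'
LV=np.array([[-45,-7],[85,16]])
def kab(model,pts):
    "2D rigid: angle, origin"
    a=np.arctan2(*(pts[1]-pts[0])[::-1])-np.arctan2(*(model[1]-model[0])[::-1])
    a=(a+np.pi)%(2*np.pi)-np.pi
    R=np.array([[np.cos(a),-np.sin(a)],[np.sin(a),np.cos(a)]])
    return a,pts.mean(0)-R@model.mean(0),R
def tolocal(P,a,o): R=np.array([[np.cos(a),-np.sin(a)],[np.sin(a),np.cos(a)]]); return (P-o)@R
E
python3 - <<'E'
from h import *
d=np.load("top0.npy"); im,d=manip.camera("top")
r=[x for x in manip.cut_out("fixture","top")][0]
P,uv=cloud("top",cv2.dilate(r["mask"].astype(np.uint8),np.ones((9,9)))>0,d)
pl=P[(abs(P[:,2]-15)<4)]
rc=cv2.minAreaRect(pl[:,:2].astype(np.float32)); print("plate",rc)
hi=P[(P[:,2]>26)&(P[:,1]<110)]; print("rest",hi.mean(0),len(hi))
sh=P[(P[:,2]>20)&(P[:,1]>150)]
for p in sh[::12]: print(np.round(p),end=' ')
print()
p=px2w("top",[[277.5,116.5],[330.5,164.5]],z=30)[:,:2]
print("lever",p,np.linalg.norm(p[1]-p[0]),"want",np.linalg.norm(LV[1]-LV[0]),kab(LV,p)[:2])
E
```

```text
plate ((495.53863525390625, 165.765625), (75.88829803466797, 227.37901306152344), 1.2161637544631958)
rest [513.49174943  67.79779632  31.76449957] 79
[516. 261.  29.] [512. 266.  32.] [510. 260.  37.] [509. 255.  37.] [508. 190.  68.] [506. 236.  46.] [506. 215.  58.] [506. 193.  70.] [505. 248.  40.] [504. 225.  54.] [504. 204.  65.] [503. 259.  36.] [503. 236.  49.] [502. 215.  59.] [502. 193.  72.] [501. 247.  40.] [501. 225.  53.] [501. 204.  63.] [500. 263.  33.] [499. 240.  43.] [499. 218.  55.] [499. 197.  67.] [498. 253.  35.] [497. 231.  47.] [497. 209.  60.] [499. 188.  26.] [496. 248.  37.] [496. 225.  49.] [495. 204.  61.] [497. 182.  25.] [494. 244.  42.] [494. 222.  53.] [495. 199.  22.] [492. 263.  30.] [492. 240.  44.] [492. 218.  56.] [493. 197.  26.] [490. 260.  35.] [490. 238.  46.] [490. 216.  56.] [491. 195.  26.] [489. 259.  32.] [488. 236.  47.] [488. 214.  59.] [489. 191.  56.] [487. 257.  35.] [487. 234.  48.] [487. 213.  55.] [487. 191.  57.] [485. 257.  33.] [485. 234.  47.] [485. 213.  56.] [486. 191.  24.] [483. 257.  37.] [483. 234.  48.] [483. 213.  58.] [484. 191.  23.] [481. 255.  37.] [481. 233.  45.] [481. 211.  52.] [482. 189.  24.] [480. 253.  36.] [480. 231.  49.] [479. 209.  63.] [480. 188.  67.] [478. 251.  35.] [478. 227.  53.] [478. 205.  61.] [479. 184.  24.] [476. 246.  38.] [476. 223.  56.] [476. 202.  67.] [474. 264.  30.] [474. 242.  43.] [474. 220.  53.] [474. 198.  70.] [472. 258.  36.] [472. 236.  48.] [472. 214.  58.] [473. 193.  70.] [470. 251.  38.] [471. 229.  53.] [471. 207.  61.] [469. 264.  31.] [469. 242.  44.] [469. 220.  55.] [469. 198.  71.] [467. 255.  37.] [465. 258.  35.] [463. 253.  38.] [459. 264.  32.] 
lever [[661.03022526 193.88173498]
 [573.54031181  96.10521065]] 131.20493003253875 want 132.01893803541975 (np.float64(-2.475839092210155), array([630.23486617, 160.88554383]))
```

```bash
python3 -m creep '{"slide":[[3.6,-3.4,-0.9],[3.6,-3.4,-0.9],[3.6,-3.4,-0.9],[3.6,-3.4,-0.9],[3.6,-3.4,-0.9],[3.6,-3.4,-0.9],[3.6,-3.4,-0.9],[3.5,-3.6,-0.9]],"turn":[-0.147,-0.147,-0.147,-0.147,-0.147,-0.147,-0.147,-0.149],"claw":[0.5,0,0,0,0,0,0,0]}'
```

```text
clock: 1.8
eef_pos: [487.9, 237.2, 332.5]
eef_rot: [3.141, -0.0, 1.587]
wrist_force: [-0.2, 0.9, 0.6]
finger_gap: 17.4
finger_force: 0.0
```

```bash
python3 -m creep '{"slide":[[0,0,0],[0,0,0]],"turn":[0,0],"claw":[0,0]}'
python3 - <<'E'
from h import *
cal=manip.calibration("wrist"); im,d=manip.camera("wrist"); save("w1.png",im)
for q in ("fixture","clamp"):
    for r in manip.cut_out(q,"wrist")[:2]:
        P,_=cloud("wrist",r["mask"],d,cal)
        print(q,round(r["score"],2),np.round(r["position"]),np.round(P.min(0)),np.round(P.max(0)))
    if q=="clamp":
        o=np.array([495.8,151.8]);L=tolocal(P[:,:2],-1.55,o)
        m=(P[:,2]>30)&(abs(L[:,1]+7)<18);print(np.polyfit(L[m,0],P[m,2],1),L[m].min(0),L[m].max(0))
E
```

```text
clock: 2.05
eef_pos: [486.6, 238.7, 332.7]
eef_rot: [-3.141, -0.0, 1.593]
wrist_force: [-0.6, -0.4, 0.6]
finger_gap: 0.5
finger_force: 0.0
fixture 0.59 [300. 212.] [454. 132.  -2.] [537. 280. 188.]
clamp 0.61 [285. 216.] [467. 205.  28.] [508. 264. 141.]
[ 0.54602774 91.34461048] [-111.9667812   -24.99906115] [-61.09057452  10.99914854]
```

View pics/w1.png

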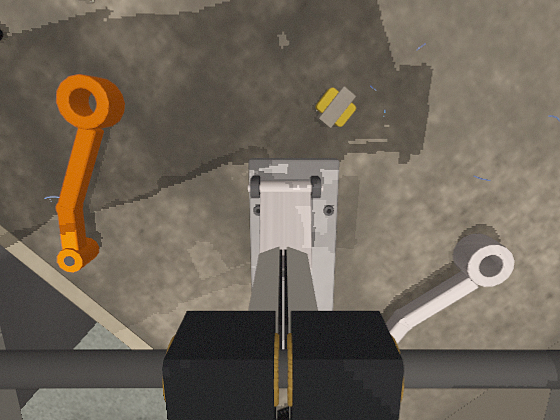

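The fingers (column ~283, row ~260) are centred over the strap just ahead of the hinge. The trafo at (335,107) is clear. Next is the descent.

```bash
python3 -m creep '{"slide":[[0,0,-3],[0,0,-3],[0,0,-2],[0,0,-0.5],[0,0,-0.4],[0,0,-0.3],[0,0,-0.2],[0,0,0]],"turn":[0,0,0,0,0,0,0,0],"claw":[0,0,0,0,0,0,0,0]}'
```

```text
clock: 3.2
eef_pos: [486.9, 238.4, 238.8]
eef_rot: [3.141, -0.0, 1.592]
wrist_force: [0.4, 0.4, 0.7]
finger_gap: 0.0
finger_force: 0.6
```

```bash
python3 -m creep '{"slide":[[0,0,-0.2],[0,0,-0.1],[0,0,-0.1],[0,0,-0.1],[0,0,0]],"turn":[0,0,0,0,0],"claw":[0,0,0,0,0]}'
```

```text
clock: 3.82
eef_pos: [486.8, 238.4, 233.5]
eef_rot: [-3.141, 0.0, 1.592]
wrist_force: [0.5, 0.5, 0.5]
finger_gap: 0.7
finger_force: 0.4
```

```bash
python3 -m creep '{"slide":[[0,0,-0.1],[0,0,-0.1],[0,0,0]],"turn":[0,0,0],"claw":[0,0,0]}'
```

```text
clock: 4.2
eef_pos: [486.8, 238.4, 231.5]
eef_rot: [-3.141, -0.0, 1.592]
wrist_force: [0.1, -0.5, 0.4]
finger_gap: 0.4
finger_force: 0.2
```

```bash
python3 -m creep '{"slide":[[0,0,-0.1],[0,0,0]],"turn":[0,0],"claw":[0,0]}'
```

```text
clock: 4.45
eef_pos: [486.8, 238.5, 231.3]
eef_rot: [3.142, -0.0, 1.592]
wrist_force: [-3.5, -2.6, 11.1]
finger_gap: 0.7
finger_force: 5.8
```

```bash
python3 -m creep '{"slide":[[0,0,3],[0,0,5],[2.4,-1.3,1],[2.4,-1.3,0],[2.4,-1.3,0],[2.4,-1.3,0],[2.4,-1.3,0],[2.3,-1.3,0]],"turn":[0,0,-0.154,-0.154,-0.154,-0.154,-0.155,-0.155],"claw":[0,0,0,0.3,0.6,0.6,0.6,0.6]}' && python3 -m creep '{"slide":[[0,0,0],[0,0,0]],"turn":[0,0],"claw":[0.6,0.6]}'
python3 - <<'E'
from h import *
im,d=manip.camera("top"); save("top1.png",im)
o=np.array([495.8,151.8])
for r in manip.cut_out("clamp","top")[:1]:
    P,_=cloud("top",r["mask"],d);L=tolocal(P[:,:2],-1.55,o)
    m=(P[:,2]>25)&(abs(L[:,1]+7)<15)&(L[:,0]>-100)&(L[:,0]<-60);print("clamp",np.polyfit(L[m,0],P[m,2],1),np.median(P[m,2]))
cal=manip.calibration("wrist"); im,d=manip.camera("wrist"); save("w2.png",im)
for r in manip.cut_out("lever","wrist")[:3]:
    P,_=cloud("wrist",r["mask"],d,cal);print(round(r["score"],2),np.round(r["position"]),np.round(np.median(P,0)))
E
```

```text
clock: 5.45
eef_pos: [630.5, 160.0, 320.3]
eef_rot: [-3.141, 0.0, 0.661]
wrist_force: [0.2, 0.5, 0.1]
finger_gap: 47.1
finger_force: 0.0
clock: 5.7
eef_pos: [629.3, 160.8, 320.3]
eef_rot: [-3.141, 0.001, 0.668]
wrist_force: [0.0, 0.4, -0.1]
finger_gap: 56.5
finger_force: 0.0
clamp [-6.96988479e-04  3.19339951e+01] 32.01517354863188
0.61 [288. 208.] [635. 163.  29.]
0.31 [143. 288.] [510. 219.  14.]
```

View pics/w2.png

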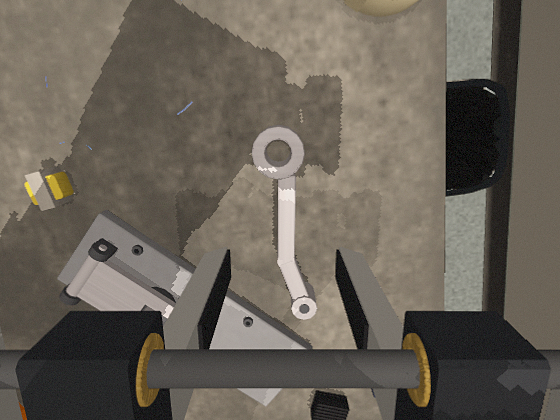

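The clamp is flat: 32.0 mm high with zero slope. In the wrist view the lever's bore is at (278,152) and its eye at (304,308), between the open fingers.

Run:
```python
from h import *
p=px2w("wrist",[[278,152],[304,308.5]],z=30)[:,:2]
print(p,np.linalg.norm(p[1]-p[0]),kab(LV,p)[:2],kab(LV,p)[0]+np.pi)
im,d=manip.camera("wrist");r=manip.cut_out("lever","wrist")[0];P,_=cloud("wrist",r["mask"],d)
L=tolocal(P[:,:2],*kab(LV,p)[:2]); m=(P[:,2]>25)&(L[:,0]>-15)&(L[:,0]<38); print(np.percentile(L[m,1],[3,50,97]),np.polyfit(L[m,0],L[m,1],1))
```

```text
[[665.12908519 194.13264936]
 [575.37572491  95.87534287]] 133.07953997213608 (np.float64(-2.486105095775098), array([633.3644655 , 160.76229142])) 0.6554875578146953
[-7.12796259 -0.48723105  6.07219256] [ 0.00468823 -0.53315223]
```

```bash
python3 -m creep '{"slide":[[0.3,0,-3],[0,0,-3],[0,0,-3],[0,0,-1.7],[0,0,-1.1],[0,0,0]],"turn":[-0.01,0,0,0,0,0],"claw":[0.6,0.6,0.6,0.6,0.6,0.6]}' && python3 -m creep '{"slide":[[0,0,0],[0,0,0],[0,0,0],[0,0,0],[0,0,0],[0,0,0]],"turn":[0,0,0,0,0,0],"claw":[0,0,0,0,0,0]}' 35
```

```text
clock: 6.75
eef_pos: [632.8, 160.4, 202.6]
eef_rot: [-3.141, 0.0, 0.656]
wrist_force: [0.4, 0.6, 0.0]
finger_gap: 56.2
finger_force: 0.0
clock: 7.5
eef_pos: [632.8, 160.4, 202.7]
eef_rot: [3.142, -0.0, 0.656]
wrist_force: [-0.2, 0.1, 0.9]
finger_gap: 14.0
finger_force: 35.0
```

```bash
python3 -m creep '{"slide":[[0,0,1],[0,0,3],[0,0,3],[0,0,2.5],[0,0,0.5],[0,0,0]],"turn":[0,0,0,0,0,0],"claw":[0,0,0,0,0,0]}' && python3 -m creep '{"slide":[[-1.7,-0.1,0],[-1.7,-0.1,0],[-1.7,-0.1,0],[-1.7,-0.1,0],[-1.7,-0.1,0],[-1.7,-0.1,0],[-1.7,-0.1,0],[-1.8,-0.2,0]],"turn":[0.117,0.117,0.117,0.117,0.117,0.117,0.117,0.117],"claw":[0,0,0,0,0,0,0,0]}' && python3 -m creep '{"slide":[[0,0,0],[0,0,0],[0,0,0]],"turn":[0,0,0],"claw":[0,0,0]}'
python3 - <<'E'
from h import *
cal=manip.calibration("wrist"); im,d=manip.camera("wrist"); save("w3.png",im)
for r in manip.cut_out("lever","wrist")[:2]:
    P,_=cloud("wrist",r["mask"],d,cal);print(round(r["score"],2),np.round(r["position"]),np.round(np.percentile(P,[2,50,98],axis=0)))
im,d=manip.camera("top"); save("top2.png",im)
E
```

```text
clock: 8.25
eef_pos: [632.6, 160.4, 302.0]
eef_rot: [-3.141, 0.001, 0.656]
wrist_force: [-0.8, -0.2, -4.5]
finger_gap: 13.3
finger_force: 35.0
clock: 9.25
eef_pos: [495.0, 151.3, 301.4]
eef_rot: [-3.14, 0.0, 1.596]
wrist_force: [0.0, -0.1, -4.5]
finger_gap: 14.0
finger_force: 35.0
clock: 9.62
eef_pos: [496.2, 151.4, 302.3]
eef_rot: [-3.141, 0.0, 1.59]
wrist_force: [0.3, 0.6, -4.9]
finger_gap: 13.6
finger_force: 35.0
0.86 [278. 216.] [[471.  78.  33.]
 [494. 185. 128.]
 [508. 216. 131.]]
0.74 [22. 93.] [[301. 183.   5.]
 [315. 240.  27.]
 [337. 292.  31.]]
```

View pics/w3.png

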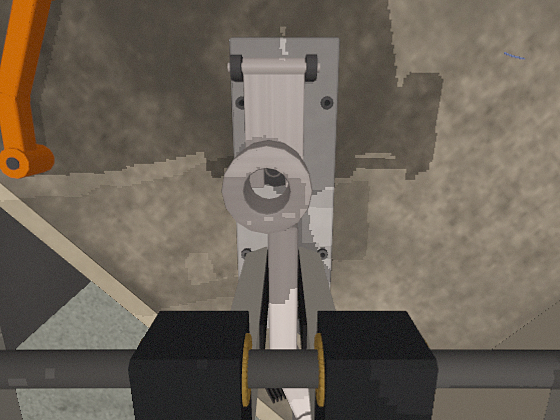

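View pics/top2.png

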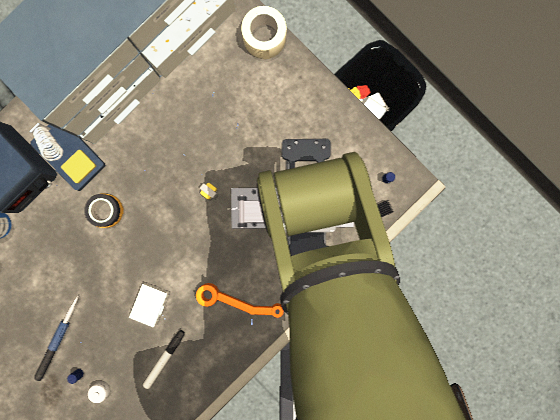

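The lever is held level with the bore at about (267,189) and the shaft top visible through it at about (272,178). I'll check the numbers against the fixture.

Run:
```python
from h import *
im,d=manip.camera("wrist"); r=manip.cut_out("lever","wrist")[0]
P,uv=cloud("wrist",r["mask"],d)
h=P[(abs(P[:,2]-131)<3)&(P[:,1]>173)]
c,rad=cv2.minEnclosingCircle(h[:,:2].astype(np.float32));print("hub",c,rad,np.median(h[:,2]))
a=P[(abs(P[:,2]-129)<4)&(P[:,1]<172)&(P[:,1]>140)];print("arm slope dx/dy",np.polyfit(a[:,1],a[:,0],1)[0] if len(a)>5 else 0, "z slope",np.polyfit(P[P[:,2]>122][:,1],P[P[:,2]>122][:,2],1)[0])
al,au=cloud("wrist",np.ones(d.shape,bool),d)
f=(abs(al[:,2]-58)<3)&(np.hypot(al[:,0]-488,al[:,1]-197)<20);print("shaft",f.sum(),al[f].mean(0),au[f].mean(0))
hz=(abs(al[:,2]-14)<2)&(al[:,1]>170)&(al[:,1]<262)&(abs(al[:,0]-495)<45);print("plate x",np.percentile(al[hz,0],[1,99]))
print("bore px z130",px2w("wrist",[[267,189.5]],z=130),"shaft px z58",px2w("wrist",[[272,178]],z=58))
s=manip.read_state();print(s["clock"],s["eef_pos"],s["qd"].max() if hasattr(s["qd"],"max") else max(s["qd"]))
```

```text
hub (489.4493408203125, 194.21202087402344) 23.152982711791992 129.65924486912945
arm slope dx/dy -0.021304642212385632 z slope 0.015973574787019076
shaft 38 [487.54154662 191.95364744  57.10266896] [271.47368421 173.65789474]
plate x [457.72342363 532.92199472]
bore px z130 [[487.66999638 197.85316348 130.        ]] shaft px z58 [[487.9315157  189.35803739  58.        ]]
9.875 [495.93197254 151.40524617 302.5435808 ] 0.0017266861583194856
```

Run:
```python
from h import *
im=cv2.imread("pics/w3.png")[135:245,210:325];cv2.imwrite("pics/w3c.png",cv2.resize(im,None,fx=5,fy=5,interpolation=cv2.INTER_NEAREST))
# project expected shaft top & bore circles
c=manip.calibration("wrist");K=c["intrinsics"];T=np.array(c["pose"])
def pr(p):
    q=(np.array(p)-T[:3,3])@T[:3,:3];x,y=q[0]/-q[2],-q[1]/-q[2];f=1+c["k1"]*(x*x+y*y)
    return np.round([K[0][0]*x*f+K[0][2],K[1][1]*y*f+K[1][2]],1)
for n,p in dict(shaft=(487.9,196.6,58),shaftfar=(487.9,202.6,58),shaftnear=(487.9,190.6,58),hubtop=(487.9,196.6,130),hubbot=(487.9,196.6,100)).items(): print(n,pr(p))
print(T[:3,3])
```

```text
shaft [272.1 166.6]
shaftfar [272.2 156.9]
shaftnear [272.  176.1]
hubtop [267.5 192.3]
hubbot [269.8 179.3]
[493.64264013 231.69024555 282.51635816]
```

View pics/w3c.png

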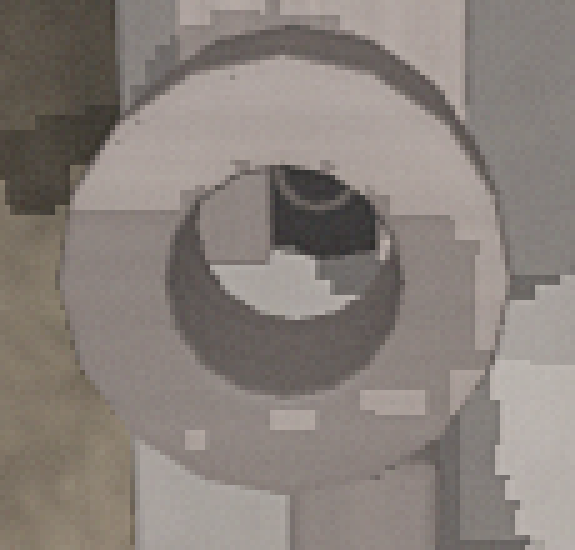

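The near edge of the shaft shows at (274,177) against a predicted (272,176). The hub centre is at (267,190) against (267.5,192). The bore is therefore within about 2 mm of the shaft, and the arm's direction agrees with the fixture.

```bash
python3 -c "
from cell import manip
s=manip.read_state();print(s['clock'],s['finger_force'],s['finger_gap']);print(manip.sign_off())"
```

```text
9.875 34.998475313186646 13.57814113413798
the job is handed in; nothing more can be done
None
```

I closed the clamp fully onto the flange and handed in the job with the lever held level and still; its bore is about 2 mm from dead centre over the shaft, its eye over the rest post and its underside about 40 mm above the shaft top.

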